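Make up the sandwich drilling jig

ROBOT

A 6-joint arm with a two-finger parallel gripper is mounted at the origin on a cart in front of the work surface, level with it; the furniture and walls round the work are solid. World frame = base frame: x ahead of the robot, y to its left, z up, the work surface at z = 0. Lengths are in m, angles in rad, forces in N, time in s.
With the tool pointing down it reaches from about 0.4 to 0.825 m from the base axis. Payload 7 kg.
Tool frame: the origin (TCP) lies at the very end of the fingers, on their centre line; the grasp point (between the pads) lies 19 mm behind it; z points along the fingers, y is the line along which they close (so a half turn about z gives the same grasp; the last joint's range is limited). The gripper opens to 88 mm and grips with 3 to 60 N. Pads are 19 mm wide; open, the fingers measure 130 mm over their backs; the gripper's body (78 mm by 193 mm) begins 47 mm behind the grasp point.
Start: joints at [-0.866, 0.359, 0.012, 0, -1.224, -0.288], TCP at [0.273, -0.617, 0.227] pointing down, gripper open.
Joint ranges: [-3.07, 3.07], [-1.43, 2.12], [-1.02, 1.25], [-3.03, 1.67], [-3.05, -0], [-3.03, 3.03]. Speed limits (rad/s): [2.39, 2.39, 3.01, 3.14, 3.14, 3.14].

INTERFACE

Orientations are given as [roll, pitch, yaw] about the fixed x, y, z axes, in that order (R = Rz(yaw) Ry(pitch) Rx(roll)).
In Python, from station import arm, grab_frame gives the robot as it stands.
- The arm moves only by the tool jog_arm, never from a script. Its argument "deltas" is a list that holds one entry, the list of rows, each a list of 4 numbers: the shift along the tool's x, y, z in units of 60 mm (1.0 is 60 mm), then the turn about the tool's z in units of 5 degrees (1.0 is 5 degrees). A call has 1 to 8 rows; each row is the pose to reach, as a shift and turn from the pose commanded when the call began, along the tool's axes at that moment; what a row does not reach only later rows make up. A row lasts 1/8 s, in which the tool goes at most 62.5 mm and 10.7 degrees, less where a joint would pass 70% of its speed; a pose out of reach is approached as far as the arm can. A call with a gripper value outside its range is refused whole. "grip" is the finger opening in mm, from 0 to 87.6, set as the call begins (left out, the last holds). The fingers move at their own pace and stop on an object; "squeeze" is the grip in N (left out, the last holds). Time passes only in rows, so rows that repeat a pose let the fingers close. It gives the time, the measured TCP pose, the force, the opening and the grip force at its end, in the units of the state.
- arm.get_state(): the state, without advancing time (a new reading comes with each control period).
- grab_frame(name): name is "side" or "top"; returns a dict with "img" (420x560x3 uint8, red, green, blue), "vfov" (degrees; the focal length in pixels is half the picture's height over the tangent of half this angle, whatever the lens; pixels are square), "cx", "cy" (the principal point, pixels), "xyz" and "rotation" of the camera in the world. Camera axes: x right, y down, z forward; pixel columns grow to the right and rows downward; lengths in m; the calibration is good to about 2 mm. A picture is of the moment at which its call begins. There is no depth.
- arm.job_done(): hands the job in; it is judged then, once.
The state is a dict: "t": time; "q": joint angles; "qd": joint speeds; "joint_efforts": joint torques, N m; "eef_pos": TCP position; "ee_rot": TCP orientation; "force": force on the tool from outside, world axes, zero at the start; "moment": the same for the moment, N m; "width": finger opening in m; "gripper_force": force on a finger pad.
Only numpy, scipy, OpenCV 4.12 (cv2) and the standard library are available. Lean on these libraries where they do the work, as an engineer would, in place of code of your own. Each camera call takes 0.05 s, during which the arm holds its last target. There are 200 camera calls.

TASK

Make up the drilling jig for the next part. On the two pins of the dark base lay first the plywood backing board (it saves the base from the drill), then the bare steel workpiece, then the blue drill plate, thick pin through the large end hole and each lying flat on the one below; last, set the brass slip bush shank-first into the plate's larger bore and the black one into its smaller bore, until their heads rest on the plate. Leave the chuck key, the oil bottle and the blue screwdriver where they are.

Things in the scene. Friction and masses are not known exactly. Their poses are not given: they have to be found in the camera images.
- jig_base: dark steel jig base, fixed, 164 (x) by 80 (y) by 18 mm high; origin at the centre of its underside, x along its length, within 0.25 rad of straight ahead, z up. Two bright upright pins rise 50 mm above its top face (tips 68 mm above the bench, the last 8 mm tapered): a thick one, 14 mm in diameter, at x = -50 mm and a thin one, 8 mm, at x = +50 mm, both at y = 0
- backing_board: plywood backing board, 130 (x) by 50 (y) by 15 mm thick, 70 g; origin at the centre of its underside, x along its length, z up; on the x axis two locating holes: 18 mm wide at x = -50 mm (for the thick pin), 12 mm at x = +50 mm (thin pin). Lies flat, its x within 0.38 rad of straight ahead
- workpiece: part to be drilled: bare grey steel plate with two scribed crosses, 130 (x) by 50 (y) by 12 mm thick, about 0.45 kg; origin at the centre of its underside, x along its length, z up; on the x axis two locating holes: 18 mm wide at x = -50 mm (for the thick pin), 12 mm at x = +50 mm (thin pin). Lies flat, its x within 0.38 rad of straight ahead
- drill_plate: blue drill plate, 130 (x) by 50 (y) by 15 mm thick, about 0.5 kg; origin at the centre of its underside, x along its length, z up; on the x axis two locating holes: 18 mm wide at x = -50 mm (for the thick pin), 12 mm at x = +50 mm (thin pin); and two steel-rimmed through bores: 21 mm at x = -20 mm, 15 mm at x = +20 mm. Lies flat, its x within 0.38 rad of straight ahead
- brass_bush: brass slip bush, upright on the bench: shank 18 mm in diameter, 14 mm long, foot chamfered; above it a knurled round head 30 mm in diameter, 12 mm high (26 mm overall); 70 g; origin at the centre of the foot, z up. It belongs in the larger bore; seated, its head rests on the plate, the foot 1 mm above the plate's underside
- black_bush: black slip bush, upright on the bench: shank 12 mm in diameter, 14 mm long, foot chamfered; above it a knurled round head 22 mm in diameter, 12 mm high (26 mm overall); 35 g; origin at the centre of the foot, z up. It belongs in the smaller bore; seated, its head rests on the plate, the foot 1 mm above the plate's underside
- chuck_key: grey steel chuck key lying flat, 56 by 70 by 16 mm, origin at the centre of its underside; to be left alone
- oil_bottle: small yellow oil bottle with a red cap, standing, 36 mm wide, 107 mm high, origin at the centre of its underside; to be left alone
- screwdriver_blue: small screwdriver with a blue handle, lying, 22 by 139 by 21 mm, origin at the middle of its length, on the underside; to be left alone

How it is judged:
On the way, in this order (a step that is already met when the one before it is completed fails the run):
1. the plywood backing board lies on the base, both pins through it (x of backing_board in the frame of jig_base between -0.005 and 0.005 m and y of backing_board in the frame of jig_base between -0.005 and 0.005 m and z of backing_board in the frame of jig_base between 0.015 and 0.021 m and angle between the x axis of backing_board and the x axis of jig_base, either way round below 0.1 rad and angle between backing_board's own z axis and vertical below 0.06 rad), for 0.2 s.
2. the bare steel workpiece lies on the board (all of step 1 and x of workpiece in the frame of jig_base between -0.005 and 0.005 m and y of workpiece in the frame of jig_base between -0.005 and 0.005 m and z of workpiece in the frame of jig_base between 0.03 and 0.036 m and angle between the x axis of workpiece and the x axis of jig_base, either way round below 0.1 rad and angle between workpiece's own z axis and vertical below 0.06 rad), for 0.2 s.
3. the blue drill plate lies on the workpiece (all of step 2 and x of drill_plate in the frame of jig_base between -0.005 and 0.005 m and y of drill_plate in the frame of jig_base between -0.005 and 0.005 m and z of drill_plate in the frame of jig_base between 0.042 and 0.048 m and angle between the x axis of drill_plate and the x axis of jig_base, either way round below 0.1 rad and angle between drill_plate's own z axis and vertical below 0.06 rad), for 0.2 s.
4. both bushes stand in their bores (x of brass_bush in the frame of drill_plate between -0.024 and -0.016 m and y of brass_bush in the frame of drill_plate between -0.004 and 0.004 m and z of brass_bush in the frame of drill_plate between -0.002 and 0.004 m and angle between each of brass_bush, black_bush's own z axis and vertical below 0.12 rad and x of black_bush in the frame of drill_plate between 0.016 and 0.024 m and y of black_bush in the frame of drill_plate between -0.004 and 0.004 m and z of black_bush in the frame of drill_plate between -0.002 and 0.004 m), for 0.2 s.
At the end, for the whole second after the job is handed in: Board, workpiece and plate lie in this order on the base: 5 mm, 0.1 rad, level within 0.06 rad, height within 3 mm; brass bush in the larger, black bush in the smaller bore: 4 mm sideways, 3 mm of fully home, upright within 0.12 rad; all at rest (all of step 3 and all of step 4 and linear speed of each of backing_board, workpiece, drill_plate, brass_bush, black_bush below 0.02 m/s); the robot touches nothing.
It fails at once if the chuck key was moved by more than 25 mm (distance of chuck_key from where it was at the start of the episode above 0.025 m).
It fails at once if the oil bottle was moved by more than 25 mm (distance of oil_bottle from where it was at the start of the episode above 0.025 m).
It fails at once if the blue screwdriver was moved by more than 25 mm (distance of screwdriver_blue from where it was at the start of the episode above 0.025 m).
It also fails if it takes over 109 s, if anything falls off the work surface, if the arm or the gripper's body presses on something with over 40 N, if the wrist force passes 120 N, or if a joint passes its speed limit or range.

## Working session

There is one attempt and no reset: what is moved stays moved. The work goes in short steps, Python scripts to look and compute and a tool call to move; the robot and the scene stay as the last step left them, time stands still between calls to the robot, and variables do not carry over. Pictures are saved under pics/ and viewed, at most 14 in all, crops included, and the job is handed in when it is done.

Besides the shell and the picture viewer there is one more tool, called after "Emit:" by a JSON object that holds its "api" and its "payload", one argument or row to a line. jog_arm: Moves the arm, as the interface text tells. Its arguments: {"type":"object","properties":{"deltas":{"type":"array"},"grip":{"type":"number"},"squeeze":{"type":"number"}},"required":["deltas"]}

```bash
mkdir -p pics; ls; python3 - <<'E'
from station import arm, grab_frame
import cv2, pickle
for n in ("side","top"):
    f=grab_frame(n); pickle.dump(f,open(f'{n}0.pkl','wb'))
    cv2.imwrite(f'pics/{n}0.png',cv2.cvtColor(f['img'],cv2.COLOR_RGB2BGR))
    print(n,{k:v for k,v in f.items() if k!='img'})
print(arm.get_state())
E
```

```text
pics
side {'vfov': 50.01686815411267, 'cx': 275.8573287786294, 'cy': 212.77660264913186, 'xyz': array([0.35615784, 1.00680958, 0.64228934]), 'rotation': array([-2.09280348,  0.0118095 , -2.93682456])}
top {'vfov': 56.79911525351477, 'cx': 275.37113417188334, 'cy': 210.65378574645717, 'xyz': array([ 0.41769387, -0.02712388,  0.9072354 ]), 'rotation': array([-2.96729915,  0.00933821, -1.54209162])}
{'t': 0.1, 'q': array([-8.65902425e-01,  3.59314095e-01,  1.11352217e-02, -3.11020128e-04,
       -1.22411625e+00, -2.88078442e-01]), 'qd': array([ 0.00082864, -0.00054253,  0.00308611,  0.00206523, -0.00027279,
       -0.00206734]), 'joint_efforts': array([ 2.14809631e-06, -5.84163487e+01,  2.93754923e+01,  7.01549470e+00,
        1.02858403e-02, -4.50492473e-05]), 'eef_pos': array([ 0.27304912, -0.61681253,  0.22571005]), 'ee_rot': array([ 3.14007255e+00, -1.45517042e-04, -2.72488298e+00]), 'force': array([-0.72443687, -0.3246257 , -0.2187444 ]), 'moment': array([ 0.02172448, -0.01351487,  0.00508451]), 'gripper_force': 0.0, 'width': 0.08750903580544703}
```

```bash
ls pics
```

```text
side0.png
top0.png
```

View pics/top0.png

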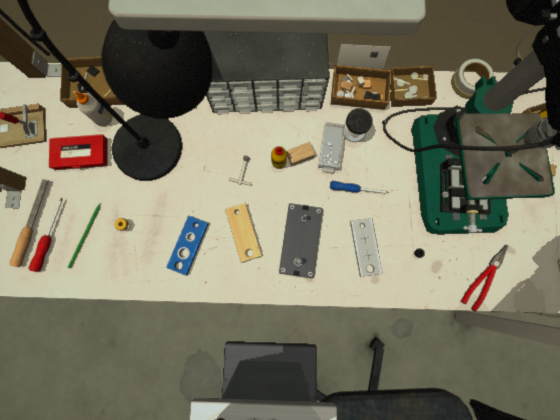

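View pics/side0.png

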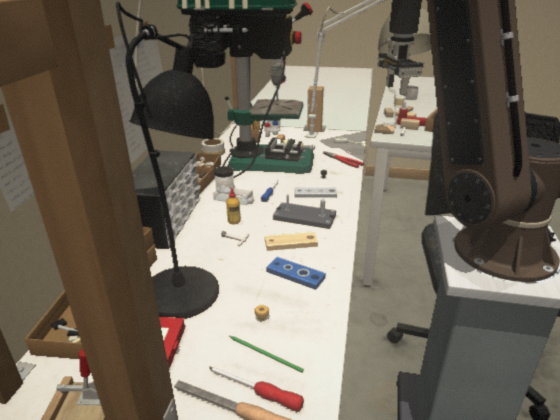

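The top view shows, left to right: brass bush (122,224), blue plate (188,246), board (244,232), base (302,240), workpiece (366,247), black bush (419,253). The side view shows the same things, unobstructed. Next I'll zoom in.

```bash
cat > h.py <<'E'
import numpy as np, cv2, pickle
from scipy.spatial.transform import Rotation as R
def load(p): return pickle.load(open(p,'rb'))
def grab(n,save=None):
    from station import grab_frame
    f=grab_frame(n)
    if save: pickle.dump(f,open(save+'.pkl','wb'))
    return f
def foc(f): return f['img'].shape[0]/2/np.tan(np.radians(f['vfov']/2))
def ray(f,uv):
    uv=np.atleast_2d(np.float64(uv)); d=np.c_[(uv-[f['cx'],f['cy']])/foc(f),np.ones(len(uv))]
    return d@R.from_euler('xyz',f['rotation']).as_matrix().T
def onz(f,uv,z):
    d=ray(f,uv); return f['xyz']+d*((z-f['xyz'][2])/d[:,2])[:,None]
def proj(f,p):
    c=(np.atleast_2d(p)-f['xyz'])@R.from_euler('xyz',f['rotation']).as_matrix()
    return c[:,:2]/c[:,2:]*foc(f)+[f['cx'],f['cy']]
def tri(fs,uvs):
    A=np.zeros((3,3));b=np.zeros(3)
    for f,uv in zip(fs,uvs):
        d=ray(f,uv)[0];d/=np.linalg.norm(d);M=np.eye(3)-np.outer(d,d);A+=M;b+=M@f['xyz']
    return np.linalg.solve(A,b)
def crop(f,x0,y0,x1,y1,s,name):
    c=f['img'][y0:y1,x0:x1]
    cv2.imwrite('pics/'+name,cv2.cvtColor(cv2.resize(c,None,fx=s,fy=s,interpolation=cv2.INTER_CUBIC),cv2.COLOR_RGB2BGR))
E
python3 - <<'E'
from h import *
t=load('top0.pkl');s=load('side0.pkl')
crop(t,165,195,385,285,3.6,'tc.png')
crop(s,230,175,350,325,4,'sc.png')
E
```

```text
(no output)
```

View pics/tc.png

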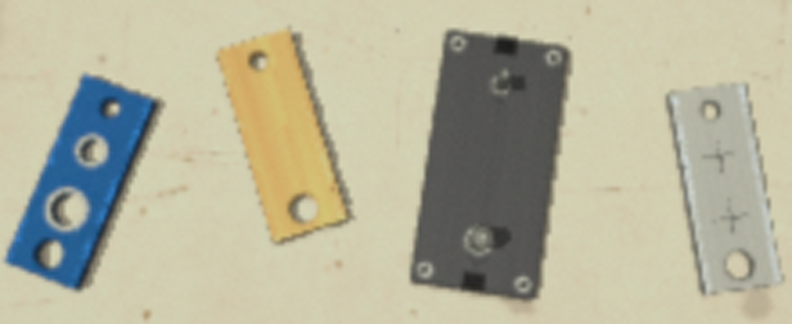

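View pics/sc.png

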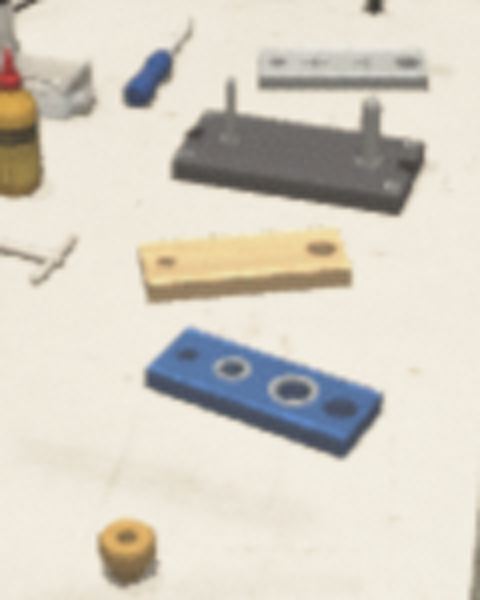

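The crops show the large holes nearest the robot. The holes and pins are clear in both views, so I'll pick pixels from them and cast rays.

```bash
cat >> h.py <<'E'
def face(f,mask,z):
    m=cv2.morphologyEx(mask.astype(np.uint8),cv2.MORPH_OPEN,np.ones((3,3)))
    c=max(cv2.findContours(m,cv2.RETR_EXTERNAL,cv2.CHAIN_APPROX_NONE)[0],key=cv2.contourArea)[:,0]
    P=onz(f,c,z)[:,:2]; (cx,cy),(w,h),a=cv2.minAreaRect((P*1e3).astype(np.float32))
    return np.round([cx,cy,w,h,a],1)
E
python3 - <<'E'
from h import *
t=load('top0.pkl');s=load('side0.pkl')
T=lambda u,v:((u+.5)/3.6-.5+165,(v+.5)/3.6-.5+195)
S=lambda u,v:((u+.5)/4-.5+230,(v+.5)/4-.5+175)
pts={'board_small':((258,61),(166,261)),'board_large':((303,208),(321,248)),
'plate_small':((110,108),(187,355)),'plate_b15':((92,151),(232,369)),'plate_b21':((67,209),(293,389)),'plate_large':((50,254),(340,408)),
'work_small':((710,110),(277,62)),'work_large':((739,264),(407,63)),
'pinthin_foot':((501,84),(231,136)),'pinthick_foot':((480,239),(369,157))}
for k,(a,b) in pts.items():
    zt=.018 if 'pin' in k else .012 if 'work' in k else .015
    print(k,np.round(1e3*tri((t,s),(T(*a),S(*b))),1),'top@z',np.round(1e3*onz(t,T(*a),zt)[0,:2],1),'side@z',np.round(1e3*onz(s,S(*b),zt)[0,:2],1))
print('base screws',[np.round(1e3*onz(t,T(*p),.018)[0,:2],1) for p in ((457,43),(553,57),(425,270),(523,284))])
hsv=cv2.cvtColor(t['img'],cv2.COLOR_RGB2HSV);H,Sa,V=[hsv[...,i].astype(int) for i in range(3)]
def win(m,x0,y0,x1,y1):
    o=np.zeros_like(m);o[y0:y1,x0:x1]=m[y0:y1,x0:x1];return o
print('V samples',[(tuple(map(int,hsv[int(T(*p)[1]),int(T(*p)[0])]))) for p in ((40,230),(120,260),(280,140),(345,190),(690,180),(676,150),(760,250),(500,160),(650,200))])
m=win((H>100)&(H<125)&(Sa>120),160,205,215,285)
for thr in (0,110,130,140): print('blue',thr,face(t,m&(V>thr),.015))
m=win((Sa>105)&(H<30),220,195,268,268)
for thr in (0,150,180): print('board',thr,face(t,m&(V>thr),.015))
m=win((Sa<22),345,210,390,285)
for a in (15,22,30): print('work',face(t,win((Sa<a)&(V>100),345,210,390,285),.012))
print('base',face(t,win((V<110),275,195,327,285),.018))
for n,w,sel in (('brass',(100,210,145,240),(Sa>110)&(H<30)),('black',(408,244,430,264),V<70)):
    mm=win(sel,*w).astype(np.uint8);c=max(cv2.findContours(mm,0,1)[0],key=cv2.contourArea)
    (x,y),r=cv2.minEnclosingCircle(c);print(n,x,y,r,'top z26',np.round(1e3*onz(t,(x,y),.026)[0],1))
print('brass bore tri',1e3*tri((t,s),((122.5,223.5),S(127,537))))
E
```

```text
board_small [569.5  76.8  14.6] top@z [569.8  76.8] side@z [569.   77.4]
board_large [475.3  43.8  14.7] top@z [475.8  43.8] side@z [474.9  44.2]
plate_small [536.3 171.1  13.9] top@z [536.5 170.9] side@z [535.7 172.6]
plate_b15 [508.  180.7  14.8] top@z [508.4 180.7] side@z [507.5 181. ]
plate_b21 [470.4 193.9  15.7] top@z [470.9 194.2] side@z [470. 193.]
plate_large [442.  203.3  13.5] top@z [442.2 203. ] side@z [441.6 205.3]
work_small [ 545.9 -216.1   11.1] top@z [ 546.2 -215.8] side@z [ 545.1 -214.2]
work_large [ 447.8 -233.6   10.5] top@z [ 448.4 -233.2] side@z [ 447.  -230.5]
pinthin_foot [557.3 -80.6  19.7] top@z [558.6 -80.6] side@z [556.9 -83.4]
pinthick_foot [458.3 -69.   19.6] top@z [459.2 -69. ] side@z [457.8 -71.7]
base screws [array([584.6, -51.8]), array([ 577.1, -113.9]), array([438.9, -34.8]), array([432. , -96.5])]
V samples [(104, 190, 145), (28, 36, 210), (22, 121, 213), (24, 47, 136), (45, 10, 196), (27, 41, 161), (28, 23, 178), (30, 9, 84), (25, 43, 210)]
blue 0 [489.3 186.6  49.3 127.2  70.6]
blue 110 [489.6 187.3  47.9 127.1  70.7]
blue 130 [489.7 187.3  47.9 127.1  70.8]
blue 140 [489.6 187.3  47.6 127.1  70.6]
board 0 [522.7  59.3 127.8  48.3  19.3]
board 150 [522.7  59.4 127.8  48.2  19.3]
board 180 [523.   59.6 127.1  48.   19.3]Traceback (most recent call last):
  File "<stdin>", line 22, in <module>
  File "h.py", line 28, in face
    c=max(cv2.findContours(m,cv2.RETR_EXTERNAL,cv2.CHAIN_APPROX_NONE)[0],key=cv2.contourArea)[:,0]
      ~~~^^^^^^^^^^^^^^^^^^^^^^^^^^^^^^^^^^^^^^^^^^^^^^^^^^^^^^^^^^^^^^^^^^^^^^^^^^^^^^^^^^^^
ValueError: max() iterable argument is empty
```

```bash
cat >> h.py <<'E'
def go(x,y,z,yawdeg):
    from station import arm
    st=arm.get_state(); M=R.from_euler('xyz',st['ee_rot'])
    d=M.inv().apply(np.array([x,y,z])/1e3-st['eef_pos'])/.06
    yaw=np.degrees(st['ee_rot'][2]); dy=(yawdeg-yaw+180)%360-180
    print('t',round(st['t'],2),'deltas',np.round(d,3),'turn',round(-dy/5,3),'q',np.round(st['q'],2),'F',np.round(st['force'],1),'w',round(st['width']*1e3,1))
E
python3 - <<'E'
from h import *
t=load('top0.pkl');s=load('side0.pkl')
def blob(f,sel,x0,y0,x1,y1):
    m=np.zeros(sel.shape,np.uint8);m[y0:y1,x0:x1]=sel[y0:y1,x0:x1]
    n,l,st,c=cv2.connectedComponentsWithStats(m);i=1+np.argmax(st[1:,4]);return st[i],c[i]
for f,W in ((t,((100,210,145,240),(408,244,430,264))),(s,((245,295,280,330),(315,165,335,182)))):
    hsv=cv2.cvtColor(f['img'],cv2.COLOR_RGB2HSV).astype(int);H,Sa,V=[hsv[...,i] for i in range(3)]
    print('brass',blob(f,(Sa>95)&(H<30),*W[0]),'black',blob(f,V<70,*W[1]))
for uv in ((122.5,223.5),(419,253)): print(uv,onz(t,uv,.026)[0]*1e3)
print('lamp',tri((t,s),((157,68),(180,125))))
print('brass tri',1e3*tri((t,s),((122.5,223.5),(261.4,308.9))))
crop(t,105,205,140,240,10,'br.png');crop(t,405,240,433,268,10,'bk.png')
a=cv2.imread('pics/br.png');b=cv2.resize(cv2.imread('pics/bk.png'),(350,350))
c=[cv2.cvtColor(cv2.resize(s['img'][y:y+35,x:x+35],None,fx=10,fy=10,interpolation=2),4)[:,:,:] for x,y in ((243,293),(306,158))]
cv2.imwrite('pics/bushes.png',cv2.resize(np.vstack([np.hstack([a,b]),np.hstack(c)]),(590,590)))
go(522.8,60,150,19.3-180)
E
```

```text
brass (array([115, 218,  13,  13, 136], dtype=int32), array([120.88235294, 223.91176471])) black (array([415, 249,   9,   8,  59], dtype=int32), array([418.96610169, 252.55932203]))
brass (array([255, 305,  13,  14, 138], dtype=int32), array([261.43478261, 311.23188406])) black (array([322, 171,   4,   6,  13], dtype=int32), array([323.38461538, 173.07692308]))
(122.5, 223.5) [533.08143785 336.0507732   26.        ]
(419, 253) [ 484.499393   -340.68436275   26.        ]
lamp [0.73751    0.17396428 0.34134936]
brass tri [533.03246834 337.798414    21.49560082]
t 0.1 deltas [-8.372  8.628  1.274] turn 0.915 q [-0.87  0.36  0.01 -0.   -1.22 -0.29] F [-0.7 -0.3 -0.2] w 87.5
```

View pics/bushes.png

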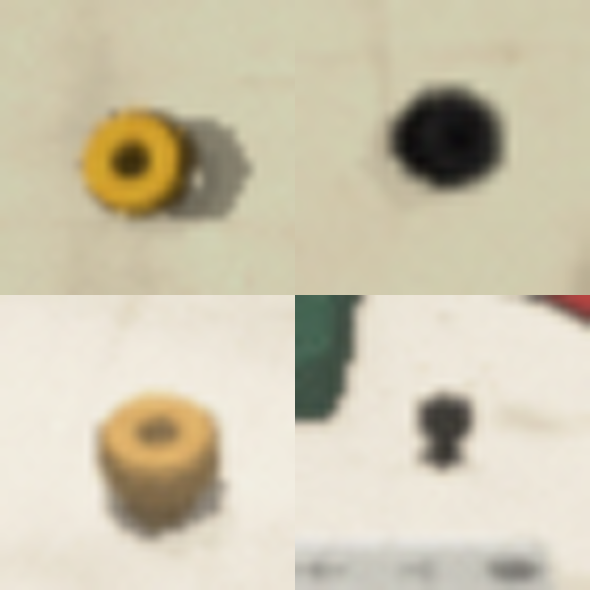

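The crop gives the bush bores: brass at about (119.9,223.5) in top and (261.2,308.5) in side, black at about (418.8,252.5) and (323.3,172). First move: above the board.

Emit:
{"api": "jog_arm", "payload": {
  "deltas": [
    [[-1.0,1.03,0,0.1],[-2.0,2.06,0,0.2],[-3.0,3.1,0.1,0.4],[-4.0,4.13,0.2,0.5],[-5.0,5.16,0.3,0.6],[-5.8,6.0,0.4,0.7],[-6.7,6.9,0.5,0.8],[-7.5,7.73,0.6,0.9]]
  ],
  "grip": 80,
  "squeeze": 30
}}

```text
t: 1.1
eef_pos: [0.4461, -0.1468, 0.2021]
ee_rot: [-3.142, 0.0, -2.804]
force: [1.3, 0.4, 0.7]
width: 0.0799
gripper_force: 0.0
```

```bash
python3 - <<'E'
from h import *
t=load('top0.pkl');s=load('side0.pkl')
print('brass',1e3*tri((t,s),((119.9,223.5),(261.2,308.5))),onz(t,(119.9,223.5),.026)*1e3)
print('black',1e3*tri((t,s),((418.8,252.5),(323.3,172))),onz(t,(418.8,252.5),.024)*1e3)
go(522.8,60,60,19.3-180)
E
```

```text
brass [532.29824975 341.84794947  26.23919485] [[532.91717925 342.04913864  26.        ]]
black [ 485.47316204 -342.47944643   19.88700751] [[ 485.76489899 -340.98560971   24.        ]]
t 1.1 deltas [-2.348  2.828  2.369] turn 0.014 q [ 0.1   0.03 -0.46 -0.   -1.08 -1.34] F [1.3 0.4 0.7] w 79.9
```

Emit:
{"api": "jog_arm", "payload": {
  "deltas": [
    [[0,0,0,0],[0,0,0,0]]
  ]
}}

```text
t: 1.35
eef_pos: [0.4457, -0.1485, 0.2019]
ee_rot: [3.141, -0.001, -2.802]
force: [-0.0, -0.3, -0.3]
width: 0.08
gripper_force: 0.0
```

```bash
python3 - <<'E'
from h import *
go(522.8,60,60,19.3-180)
E
```

```text
t 1.35 deltas [-2.371  2.849  2.365] turn 0.034 q [ 0.1   0.04 -0.46  0.   -1.08 -1.33] F [-0.  -0.3 -0.3] w 80.0
```

Emit:
{"api": "jog_arm", "payload": {
  "deltas": [
    [[-0.8,0.95,0.5,0],[-1.6,1.9,1.0,0],[-2.37,2.85,1.5,0.03],[-2.37,2.85,1.9,0.03],[-2.37,2.85,2.36,0.03],[-2.37,2.85,2.36,0.03],[-2.37,2.85,2.36,0.03],[-2.37,2.85,2.36,0.03]]
  ]
}}

```text
t: 2.35
eef_pos: [0.5242, 0.059, 0.0621]
ee_rot: [3.141, 0.003, -2.807]
force: [-0.9, 0.4, -0.7]
width: 0.0802
gripper_force: 0.0
```

```bash
python3 - <<'E'
from h import *
go(522.8,60,4,19.3-180)
f=grab('top','top1'); crop(f,200,180,300,280,5,'t1.png')
E
```

```text
t 2.35 deltas [0.019 0.023 0.969] turn -0.03 q [ 0.48  0.29 -0.52  0.   -0.76 -1.72] F [-0.9  0.4 -0.7] w 80.2
```

View pics/t1.png

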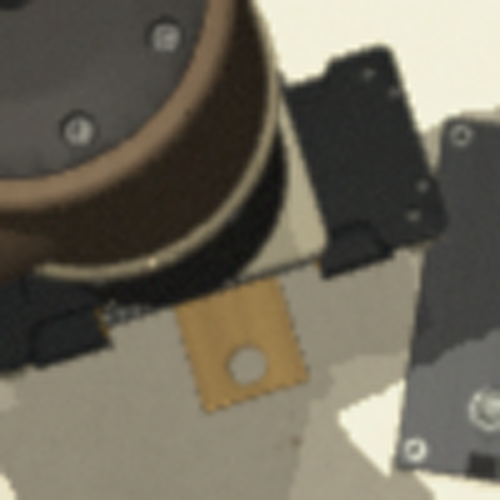

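The fingers straddle the board evenly. The large hole is at about (249,253) full-frame and stays visible with the arm over it. Descend and grip.

Emit:
{"api": "jog_arm", "payload": {
  "deltas": [
    [[0,0,0.5,0],[0,0,0.95,0],[0,0,0.95,0],[0,0,0.95,0]]
  ]
}}

```text
t: 2.9
eef_pos: [0.5241, 0.0598, 0.0048]
ee_rot: [-3.142, 0.002, -2.806]
force: [-0.3, -0.5, 0.5]
width: 0.08
gripper_force: 0.0
```

Emit:
{"api": "jog_arm", "payload": {
  "deltas": [
    [[0,0,0,0],[0,0,0,0],[0,0,0,0],[0,0,0,0],[0,0,0,0],[0,0,0,0]]
  ],
  "grip": 45,
  "squeeze": 30
}}

```text
t: 3.65
eef_pos: [0.5234, 0.0598, 0.0038]
ee_rot: [-3.142, 0.0, -2.806]
force: [-2.5, 0.9, 5.5]
width: 0.0496
gripper_force: 30.0
```

Emit:
{"api": "jog_arm", "payload": {
  "deltas": [
    [[0,0,-0.8,0],[0,0,-1.6,0],[0.2,-0.5,-1.6,1.0],[0.5,-1.0,-1.6,2.5],[0.7,-1.5,-1.6,4.0],[0.97,-2.03,-1.6,5.18],[0.97,-2.03,-1.6,5.18],[0.97,-2.03,-1.6,5.18]]
  ]
}}

```text
t: 4.65
eef_pos: [0.5084, -0.0745, 0.0993]
ee_rot: [-3.142, -0.0, 3.025]
force: [0.4, 0.2, -0.2]
width: 0.0494
gripper_force: 30.0
```

```bash
python3 - <<'E'
from h import *
go(508.5,-74.5,95,-186.7)
f=grab('top','top2'); g=grab('side','side2')
a=cv2.resize(f['img'][190:290,250:360],None,fx=5,fy=5,interpolation=2)[:,:550]
b=cv2.resize(g['img'][170:240,260:350],None,fx=5,fy=5,interpolation=2)
cv2.imwrite('pics/t2.png',cv2.cvtColor(a,4));cv2.imwrite('pics/s2.png',cv2.cvtColor(b,4))
E
```

```text
t 4.65 deltas [-0.002  0.001  0.072] turn 0.008 q [ 0.24  0.22 -0.51 -0.   -0.84 -1.92] F [ 0.4  0.2 -0.2] w 49.4
```

View pics/t2.png

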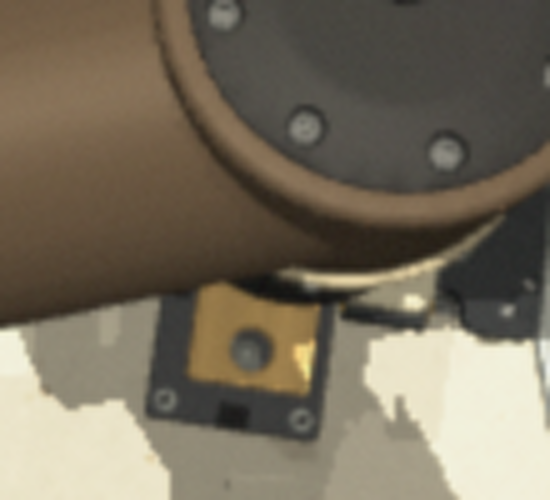

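View pics/s2.png

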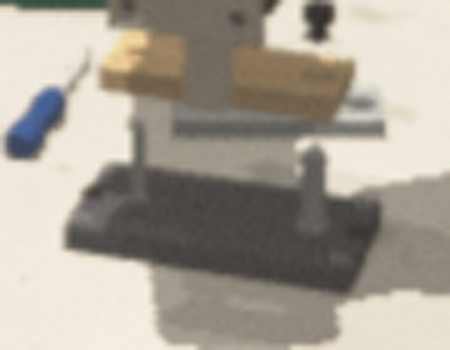

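Held board: large hole at top px (299.6,259.6) and side px (324,184), with the pin tip visible below through it. I'll measure the hole against the pin.

```bash
python3 - <<'E'
from h import *
t=load('top2.pkl');s=load('side2.pkl');s0=load('side0.pkl');t0=load('top0.pkl')
print('hole',1e3*onz(t,(299.6,259.6),.1105),'side',1e3*onz(s,(324,184),.1105),'tri',1e3*tri((t,s),((299.6,259.6),(324,184))))
# pin tips in side picture: thick (314,152)/5, thin (138,122)/5
print('thick tip side',1e3*onz(s,(322.4,199.9),.068),'thin',1e3*onz(s,(287.2,193.9),.068))
print('tip top view thick seen in t0 crop',1e3*onz(t0,(165+480/3.6-.4,195+239/3.6-.4),.068))
# screws front now, z=.018 : (164,400),(302,420)
for p in ((164,400),(302,420)): print('screw',1e3*onz(t,(250+p[0]/5-.4,190+p[1]/5-.4),.018))
# pin tips by brightness, refined: print pixel patch around pins in t0
g=cv2.cvtColor(t0['img'],cv2.COLOR_RGB2GRAY)
print(g[255:267,291:307]);print(g[212:224,298:312])
E
```

```text
hole [[457.87693878 -67.8939919  110.5       ]] side [[455.66621389 -70.78328987 110.5       ]] tri [456.6046146  -67.90036873 111.93796702]
thick tip side [[457.00809868 -60.19772501  68.        ]] thin [[556.28881697 -77.35116227  68.        ]]
tip top view thick seen in t0 crop [[456.96188687 -66.55168535  68.        ]]
screw [[438.95654359 -34.12611218  18.        ]]
screw [[431.80031436 -96.65562834  18.        ]]
[[ 85  85  85  87  86  87  87  85  83  84  85  85  88  87  87  85]
 [ 85  87  86  87  86  86  88  84  84  81  85  86  87  85  87  86]
 [ 85  86  87  85  91  93  98  83  81  81  80  82  85  85  83  84]
 [ 85  85  87  94 114 116 102 108 104  88  67  61  63  65  66  82]
 [ 85  87  88 111 152 124 124 124 117 101  82  58  54  54  57  67]
 [ 87  86  97 125 123 119 133 147 156 113  93  58  53  55  55  62]
 [ 86  88 104 140 110 113 134 142 146 114  98  60  54  54  55  61]
 [ 88  89 100 131 113 100 125 130 126 107  93  67  54  54  61  80]
 [ 86  87  99 126 112  89  98 112 111 100  85  64  60  65  81  85]
 [ 86  89  90 104 119 121 102 105 121 138 105  84  81  81  84  85]
 [ 88  87  87  91  95 114 128 129 117 105  93  89  88  86  85  83]
 [ 87  87  87  86  83  88  98  97  90  84  87  88  87  87  87  84]]
[[ 83  83  83  83  81  84  82  82  83  83  83  83  84  82]
 [ 82  82  83  83  83  83  84  86  82  80  84  83  83  85]
 [ 82  83  82  82  82  86  97 115  85  82  83  81  85  81]
 [ 83  82  83  83  88  88 113 136  96  79  81  81  81  83]
 [ 82  83  85  94 115  99  99 106  78  59  62  59  67  82]
 [ 83  82  88 110 127  88  78  75  63  55  51  52  61  82]
 [ 83  83  89 104 106  78  69  66  71  54  52  53  59  80]
 [ 86  82  88 104 108  83  72  76  82  60  53  55  63  79]
 [ 83  83  87  97 120 118 112 124  89  78  78  77  78  83]
 [ 84  83  84  86  92  94  98  99  85  83  83  83  82  83]
 [ 85  83  85  82  79  79  80  86  84  85  84  84  83  83]
 [ 83  83  82  84  81  77  77  84  85  85  83  85  83  84]]
```

Emit:
{"api": "jog_arm", "payload": {
  "deltas": [
    [[0,0,0.25,0],[0,0,0.5,0],[0,0,0.6,0],[0,0,0.7,0],[0,0,0.7,0]]
  ]
}}

```text
t: 5.38
eef_pos: [0.5082, -0.0745, 0.057]
ee_rot: [-3.141, -0.001, 3.025]
force: [-0.5, -0.1, -0.7]
width: 0.0497
gripper_force: 30.0
```

Emit:
{"api": "jog_arm", "payload": {
  "deltas": [
    [[0,0,0.2,0],[0,0,0.4,0],[0,0,0.52,0],[0,0,0.57,0],[0,0,0.57,0]]
  ]
}}

```text
t: 6.0
eef_pos: [0.5084, -0.0745, 0.0231]
ee_rot: [-3.141, -0.0, 3.025]
force: [-0.4, 0.7, -1.1]
width: 0.0495
gripper_force: 30.0
```

Emit:
{"api": "jog_arm", "payload": {
  "deltas": [
    [[0,0,0.02,0],[0,0,0.02,0],[0,0,0.02,0],[0,0,0.02,0]]
  ],
  "grip": 64
}}

```text
t: 6.5
eef_pos: [0.5086, -0.0745, 0.0223]
ee_rot: [3.142, 0.0, 3.025]
force: [0.1, -0.5, 0.2]
width: 0.0635
gripper_force: 0.0
```

Emit:
{"api": "jog_arm", "payload": {
  "deltas": [
    [[0,0,-0.8,0],[0,0,-1.8,0],[0,0,-2.0,0],[0,0,-2.0,0]]
  ],
  "grip": 80
}}

```text
t: 7.0
eef_pos: [0.5088, -0.0743, 0.1429]
ee_rot: [3.141, 0.002, 3.025]
force: [0.0, -0.2, -0.6]
width: 0.0798
gripper_force: 0.0
```

```bash
python3 - <<'E'
from h import *
go(497.3,-224.5,60,10.1-180)
E
```

```text
t 7.0 deltas [-0.098 -2.51   1.379] turn -3.356 q [ 0.24  0.17 -0.46 -0.   -0.94 -1.92] F [ 0.  -0.2 -0.6] w 79.8
```

Emit:
{"api": "jog_arm", "payload": {
  "deltas": [
    [[0,-0.9,0,-1.2],[-0.05,-1.8,0,-2.4],[-0.1,-2.51,0.4,-3.36],[-0.1,-2.51,0.9,-3.36],[-0.1,-2.51,1.38,-3.36],[-0.1,-2.51,1.38,-3.36],[-0.1,-2.51,1.38,-3.36]]
  ]
}}

```text
t: 7.88
eef_pos: [0.4969, -0.2247, 0.0592]
ee_rot: [3.142, -0.001, -2.964]
force: [0.2, 1.4, 0.9]
width: 0.0801
gripper_force: 0.0
```

```bash
python3 - <<'E'
from h import *
go(497.3,-224.5,4,10.1-180)
f=grab('top','top3'); crop(f,260,190,400,290,5,'t3.png')
E
```

```text
t 7.88 deltas [-0.008  0.003  0.92 ] turn 0.011 q [-0.07  0.32 -0.48  0.   -0.77 -1.33] F [0.2 1.4 0.9] w 80.1
```

View pics/t3.png

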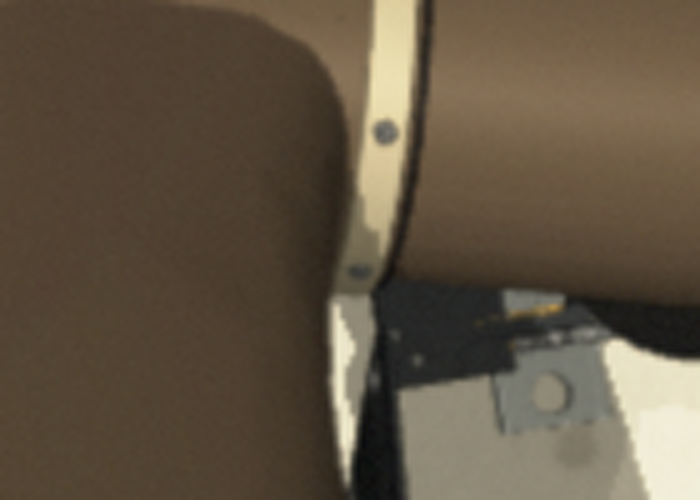

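The workpiece end is visible with its hole at about (370,268), between the fingers; the arm hides the base. Descend and grip.

Emit:
{"api": "jog_arm", "payload": {
  "deltas": [
    [[0,0,0.5,0],[0,0,0.92,0],[0,0,0.92,0],[0,0,0.92,0]]
  ]
}}

```text
t: 8.43
eef_pos: [0.4979, -0.2248, 0.0055]
ee_rot: [-3.141, 0.002, -2.964]
force: [-0.4, 0.3, 0.9]
width: 0.0798
gripper_force: 0.0
```

Emit:
{"api": "jog_arm", "payload": {
  "deltas": [
    [[0,0,0,0],[0,0,0,0],[0,0,0,0],[0,0,0,0],[0,0,0,0],[0,0,0,0]]
  ],
  "grip": 45,
  "squeeze": 50
}}

```text
t: 9.18
eef_pos: [0.4971, -0.2248, 0.0044]
ee_rot: [-3.142, 0.0, -2.965]
force: [-2.7, 2.2, 5.4]
width: 0.0493
gripper_force: 50.0
```

Emit:
{"api": "jog_arm", "payload": {
  "deltas": [
    [[0,0,-0.8,0],[0,0,-1.9,0],[0,0,-1.9,0],[0,0,-1.9,0]]
  ]
}}

```text
t: 9.68
eef_pos: [0.496, -0.2245, 0.1173]
ee_rot: [3.141, -0.001, -2.965]
force: [-0.0, -0.2, -5.6]
width: 0.049
gripper_force: 50.0
```

```bash
python3 - <<'E'
from h import *
go(508.5,-74.5,115,-186.7)
E
```

```text
t 9.68 deltas [-0.642  2.424  0.041] turn 3.359 q [-0.07  0.25 -0.42 -0.   -0.9  -1.33] F [-0.  -0.2 -5.6] w 49.0
```

Emit:
{"api": "jog_arm", "payload": {
  "deltas": [
    [[-0.2,0.8,0,1.1],[-0.4,1.6,0,2.2],[-0.64,2.42,0.04,3.36],[-0.64,2.42,0.04,3.36],[-0.64,2.42,0.04,3.36],[-0.64,2.42,0.04,3.36],[-0.64,2.42,0.04,3.36]]
  ]
}}

```text
t: 10.55
eef_pos: [0.5088, -0.076, 0.1153]
ee_rot: [-3.141, -0.001, 3.024]
force: [-0.3, 0.5, -4.1]
width: 0.0491
gripper_force: 50.0
```

```bash
python3 - <<'E'
from h import *
go(508.5,-74.5,95,-186.7)
f=grab('top','top4'); g=grab('side','side4')
a=cv2.resize(f['img'][235:290,270:330],None,fx=9,fy=9,interpolation=2)
b=cv2.resize(g['img'][170:240,260:350],None,fx=5.5,fy=5.5,interpolation=2)
c=np.zeros((880,540,3),np.uint8);c[:495,:540]=a;c[495:880,:495]=b
cv2.imwrite('pics/t4.png',cv2.cvtColor(cv2.resize(c,None,fx=.66,fy=.66,interpolation=3),4))
E
```

```text
t 10.55 deltas [0.008 0.025 0.339] turn -0.009 q [ 0.23  0.2  -0.49 -0.   -0.88 -1.92] F [-0.3  0.5 -4.1] w 49.1
```

View pics/t4.png

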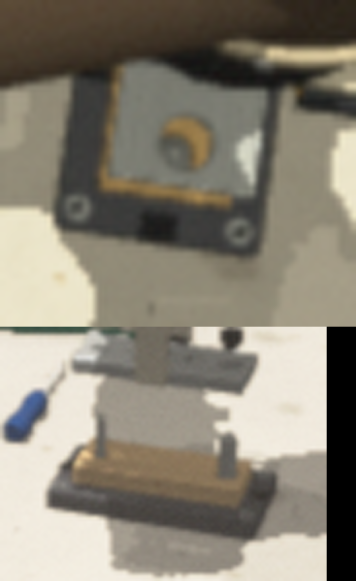

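The board is seated. The workpiece hole centre is at top px (301.2,258.7), with the pin tip seen through it at about (299.1,259.8).

```bash
python3 - <<'E'
from h import *
t=load('top4.pkl')
z=.1153-.0044+.012
hs=t['img'][250:270,290:312].astype(int)
print('hole',1e3*onz(t,(301.2,258.7),z),'expected hole if centred', 508.8-49.66,-76+5.83)
print('proj pin tip',proj(t,[.4588,-.0687,.068]),'proj expected hole',proj(t,[.45914,-.07017,z]))
E
```

```text
hole [[459.13499796 -70.43340601 122.9       ]] expected hole if centred 459.14 -70.17
proj pin tip [[298.95134115 260.15446136]] proj expected hole [[301.06864685 258.69376146]]
```

Emit:
{"api": "jog_arm", "payload": {
  "deltas": [
    [[0.01,0.025,0.3,0],[0.01,0.025,0.6,0],[0.01,0.025,0.8,0],[0.01,0.025,0.97,0],[0.01,0.025,0.97,0]]
  ]
}}

```text
t: 11.28
eef_pos: [0.5084, -0.0737, 0.0569]
ee_rot: [-3.141, -0.001, 3.025]
force: [-0.2, -0.4, -3.2]
width: 0.0494
gripper_force: 50.0
```

Emit:
{"api": "jog_arm", "payload": {
  "deltas": [
    [[0,0,0.1,0],[0,0,0.2,0],[0,0,0.3,0],[0,0,0.3,0]]
  ]
}}

```text
t: 11.78
eef_pos: [0.5084, -0.0736, 0.039]
ee_rot: [-3.141, -0.001, 3.025]
force: [-0.0, -0.4, -3.6]
width: 0.0496
gripper_force: 50.0
```

Emit:
{"api": "jog_arm", "payload": {
  "deltas": [
    [[0,-0.01,0.03,0],[0,-0.01,0.03,0],[0,-0.01,0.03,0]]
  ]
}}

```text
t: 12.15
eef_pos: [0.5088, -0.0741, 0.0379]
ee_rot: [3.142, 0.0, 3.025]
force: [0.2, 0.4, -4.1]
width: 0.049
gripper_force: 50.0
```

Emit:
{"api": "jog_arm", "payload": {
  "deltas": [
    [[0,0,0,0],[0,0,0,0],[0,0,0,0],[0,0,0,0]]
  ],
  "grip": 64
}}

```text
t: 12.65
eef_pos: [0.5088, -0.0741, 0.0379]
ee_rot: [3.142, 0.0, 3.025]
force: [-0.5, -0.1, -0.3]
width: 0.0638
gripper_force: 0.0
```

Emit:
{"api": "jog_arm", "payload": {
  "deltas": [
    [[0,0,-0.6,0],[0,0,-1.4,0],[0,0,-1.7,0],[0,0,-1.7,0]]
  ],
  "grip": 80
}}

```text
t: 13.15
eef_pos: [0.5097, -0.074, 0.1414]
ee_rot: [3.14, 0.003, 3.025]
force: [-0.4, -0.1, -0.5]
width: 0.0797
gripper_force: 0.0
```

```bash
python3 - <<'E'
from h import *
go(489.4,187,60,-19.1-180)
E
```

```text
t 13.15 deltas [0.845 4.279 1.358] turn 2.487 q [ 0.24  0.17 -0.46  0.   -0.94 -1.92] F [-0.4 -0.1 -0.5] w 79.7
```

Emit:
{"api": "jog_arm", "payload": {
  "deltas": [
    [[0.17,0.86,0,0.5],[0.34,1.7,0,1.0],[0.51,2.56,0,1.5],[0.68,3.42,0.2,2.0],[0.85,4.28,0.6,2.49],[0.85,4.28,1.36,2.49],[0.85,4.28,1.36,2.49],[0.85,4.28,1.36,2.49]]
  ]
}}

```text
t: 14.15
eef_pos: [0.4881, 0.1865, 0.0586]
ee_rot: [-3.141, 0.0, 2.808]
force: [0.1, 0.5, 1.0]
width: 0.0803
gripper_force: 0.0
```

Emit:
{"api": "jog_arm", "payload": {
  "deltas": [
    [[0,0,0,0],[0,0,0,0]]
  ]
}}

```text
t: 14.4
eef_pos: [0.4886, 0.1869, 0.0594]
ee_rot: [3.14, 0.001, 2.807]
force: [-0.2, -0.3, -0.6]
width: 0.0797
gripper_force: 0.0
```

```bash
python3 - <<'E'
from h import *
go(489.4,187,4,-19.1-180)
f=grab('top','top5'); crop(f,150,190,330,300,4,'t5.png')
E
```

```text
t 14.4 deltas [-0.011  0.005  0.924] turn -0.013 q [ 0.74  0.29 -0.53  0.   -0.75 -2.65] F [-0.2 -0.3 -0.6] w 79.7
```

View pics/t5.png

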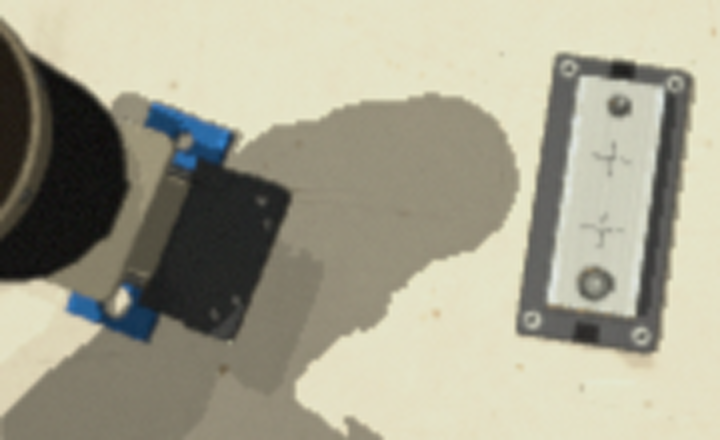

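Board and workpiece sit squarely on the pins at (299,260) and (305,216). The blue plate is between the fingers, so I'll grip it.

Emit:
{"api": "jog_arm", "payload": {
  "deltas": [
    [[0,0,0.5,0],[-0.01,0,0.92,0],[-0.01,0,0.92,0],[-0.01,0,0.92,0]]
  ]
}}

```text
t: 14.95
eef_pos: [0.4888, 0.1868, 0.0038]
ee_rot: [3.141, 0.0, 2.808]
force: [0.3, 0.0, 0.3]
width: 0.0801
gripper_force: 0.0
```

Emit:
{"api": "jog_arm", "payload": {
  "deltas": [
    [[0,0,0,0],[0,0,0,0],[0,0,0,0],[0,0,0,0],[0,0,0,0],[0,0,0,0]]
  ],
  "grip": 45,
  "squeeze": 50
}}

```text
t: 15.7
eef_pos: [0.4887, 0.187, 0.0032]
ee_rot: [3.141, 0.0, 2.808]
force: [-1.3, 1.5, 4.4]
width: 0.05
gripper_force: 50.0
```

Emit:
{"api": "jog_arm", "payload": {
  "deltas": [
    [[0,0,-0.8,0],[0,0,-1.8,0],[0,0,-1.9,0],[0,0,-1.9,0]]
  ]
}}

```text
t: 16.2
eef_pos: [0.4876, 0.1862, 0.1163]
ee_rot: [-3.141, -0.001, 2.807]
force: [-0.0, -0.6, -5.3]
width: 0.0496
gripper_force: 50.0
```

```bash
python3 - <<'E'
from h import *
go(508.5,-74.5,115,-186.7)
E
```

```text
t 16.2 deltas [-1.756 -3.99   0.02 ] turn -2.492 q [ 0.74  0.21 -0.47 -0.   -0.89 -2.65] F [-0.  -0.6 -5.3] w 49.6
```

Emit:
{"api": "jog_arm", "payload": {
  "deltas": [
    [[-0.35,-0.8,0,-0.5],[-0.7,-1.6,0,-1.0],[-1.05,-2.4,0,-1.5],[-1.4,-3.2,0,-2.0],[-1.75,-3.99,0.02,-2.49],[-1.75,-3.99,0.02,-2.49],[-1.75,-3.99,0.02,-2.49],[-1.75,-3.99,0.02,-2.49]]
  ]
}}

```text
t: 17.2
eef_pos: [0.5087, -0.0732, 0.1148]
ee_rot: [-3.141, -0.002, 3.026]
force: [0.2, -0.2, -3.9]
width: 0.0492
gripper_force: 50.0
```

Emit:
{"api": "jog_arm", "payload": {
  "deltas": [
    [[0,0,0,0],[0,0,0,0]]
  ]
}}

```text
t: 17.45
eef_pos: [0.5093, -0.0732, 0.1158]
ee_rot: [3.141, 0.0, 3.026]
force: [0.2, 0.4, -4.6]
width: 0.0492
gripper_force: 50.0
```

```bash
python3 - <<'E'
from h import *
go(508.2,-74.5,57,-186.7)
f=grab('top','top6'); crop(f,270,235,330,290,9,'t6.png')
from station import arm
p=arm.get_state()['eef_pos'];z=p[2]-.0032+.015
print(p,'exp hole',proj(f,[p[0]-.0490,p[1]+.00583,z]),'pin tip',proj(f,[.4588,-.0687,.068]))
E
```

```text
t 17.45 deltas [ 0.016 -0.024  0.979] turn 0.02 q [ 0.24  0.2  -0.49 -0.   -0.88 -1.93] F [ 0.2  0.4 -4.6] w 49.2
[ 0.50926832 -0.07332425  0.11577939] exp hole [[299.8670857  257.96551437]] pin tip [[298.95134115 260.15446136]]
```

View pics/t6.png

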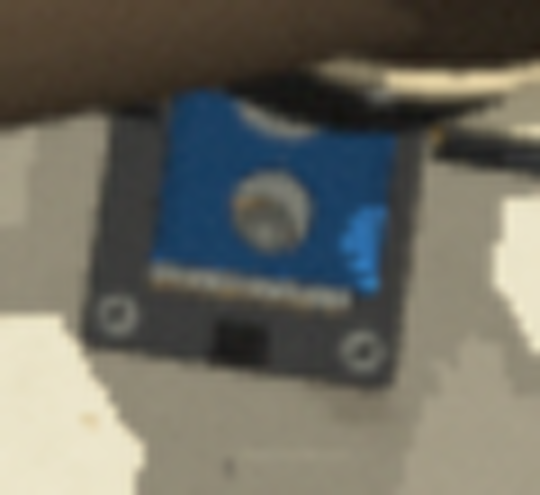

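The hole centre is at px (299.5,258.0), as predicted. Lower it.

Emit:
{"api": "jog_arm", "payload": {
  "deltas": [
    [[0.015,-0.024,0.3,0],[0.015,-0.024,0.6,0],[0.015,-0.024,0.8,0],[0.015,-0.024,0.95,0],[0.015,-0.024,0.95,0]]
  ]
}}

```text
t: 18.12
eef_pos: [0.5079, -0.0753, 0.0582]
ee_rot: [-3.141, -0.001, 3.025]
force: [-0.4, 0.2, -4.4]
width: 0.0491
gripper_force: 50.0
```

Emit:
{"api": "jog_arm", "payload": {
  "deltas": [
    [[0,0,0.1,0],[0,0,0.15,0],[0,0,0.15,0]]
  ]
}}

```text
t: 18.5
eef_pos: [0.5081, -0.0753, 0.0496]
ee_rot: [-3.142, -0.0, 3.025]
force: [0.1, -0.3, -3.5]
width: 0.0494
gripper_force: 50.0
```

Emit:
{"api": "jog_arm", "payload": {
  "deltas": [
    [[0,0.01,0.02,0],[0,0.01,0.025,0],[0,0.01,0.025,0]]
  ]
}}

```text
t: 18.88
eef_pos: [0.5083, -0.0746, 0.0483]
ee_rot: [3.142, 0.0, 3.025]
force: [-1.0, -0.5, -4.7]
width: 0.0493
gripper_force: 50.0
```

Emit:
{"api": "jog_arm", "payload": {
  "deltas": [
    [[0,0,0,0],[0,0,0,0],[0,0,0,0],[0,0,0,0]]
  ],
  "grip": 64
}}

```text
t: 19.38
eef_pos: [0.5084, -0.0746, 0.0484]
ee_rot: [3.141, 0.0, 3.025]
force: [0.8, -0.0, -0.3]
width: 0.0637
gripper_force: 0.0
```

Emit:
{"api": "jog_arm", "payload": {
  "deltas": [
    [[0,0,-0.6,0],[0,0,-1.4,0],[0,0,-1.7,0],[0,0,-1.7,0]]
  ],
  "grip": 60
}}

```text
t: 19.88
eef_pos: [0.5092, -0.0745, 0.1519]
ee_rot: [3.14, 0.004, 3.025]
force: [0.2, -1.0, -0.6]
width: 0.0599
gripper_force: 0.0
```

```bash
python3 - <<'E'
from h import *
go(532.6,342,80,-186.7)
E
```

```text
t 19.88 deltas [0.423 6.938 1.205] turn 0.007 q [ 0.24  0.16 -0.45  0.   -0.96 -1.92] F [ 0.2 -1.  -0.6] w 59.9
```

Emit:
{"api": "jog_arm", "payload": {
  "deltas": [
    [[0.0,0.9,0,0],[0.0,1.8,0,0],[0.1,2.7,0,0],[0.1,3.6,0,0],[0.2,4.5,0,0],[0.3,5.4,0,0],[0.4,6.2,0.2,0],[0.42,6.94,0.5,0]]
  ]
}}

```text
t: 20.88
eef_pos: [0.531, 0.3436, 0.119]
ee_rot: [-3.141, -0.0, 3.026]
force: [0.2, -0.5, -0.4]
width: 0.0598
gripper_force: 0.0
```

Emit:
{"api": "jog_arm", "payload": {
  "deltas": [
    [[0,0,0,0],[0,0,0,0]]
  ]
}}

```text
t: 21.12
eef_pos: [0.5309, 0.3413, 0.1189]
ee_rot: [-3.14, -0.001, 3.026]
force: [0.1, 0.0, 0.2]
width: 0.0602
gripper_force: 0.0
```

```bash
python3 - <<'E'
from h import *
f=grab('top','top7'); g=grab('side','side7')
go(532.6,342,50,-186.7)
a=cv2.resize(f['img'][195:290,270:345],None,fx=5,fy=5,interpolation=2)
b=cv2.resize(f['img'][190:250,80:160],None,fx=5,fy=5,interpolation=2)
c=np.zeros((475,780,3),np.uint8);c[:,:375]=a;c[:300,380:780]=b
cv2.imwrite('pics/t7.png',cv2.cvtColor(c,4))
E
```

```text
t 21.23 deltas [-0.016  0.021  1.169] turn -0.002 q [ 0.88  0.37 -0.23  0.   -0.97 -2.57] F [ 0.4 -0.5 -0.1] w 60.1
```

View pics/t7.png

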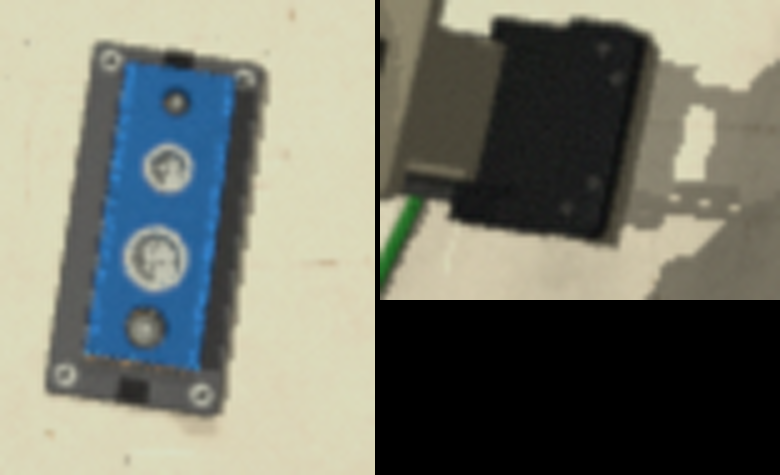

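Plate seated: bores at about px (300.6,246.0) and (303,228.2). The pencil lies at about px (91,223), so I'll narrow the opening before going down on the brass bush.

```bash
python3 - <<'E'
from h import *
f=load('top7.pkl');hsv=cv2.cvtColor(f['img'],cv2.COLOR_RGB2HSV).astype(int)
k=6;img=cv2.resize(f['img'][200:275,280:325],None,fx=k,fy=k,interpolation=cv2.INTER_CUBIC)
hsv=cv2.cvtColor(img,cv2.COLOR_RGB2HSV).astype(int)
b=((hsv[...,0]>95)&(hsv[...,0]<125)&(hsv[...,1]>110)).astype(np.uint8)
cs,hi=cv2.findContours(b,cv2.RETR_CCOMP,cv2.CHAIN_APPROX_NONE)
for c in cs:
    if cv2.contourArea(c)<300: continue
    (x,y),ax,a=cv2.fitEllipse(c); px=((x+.5)/k-.5+280,(y+.5)/k-.5+200)
    print(np.round(px,2),np.round(np.array(ax)/k,1),np.round(1e3*onz(f,px,.06)[0,:2],1))
c=max(cs,key=cv2.contourArea)[:,0];P=onz(f,(c+.5)/k-.5+[280,200],.06)[:,:2]*1e3
print(cv2.minAreaRect(P.astype(np.float32)))
for x in (-50,-20,20,50): 
    th=np.radians(-6.7);print(x,508.5+x*np.cos(th),-74.5+x*np.sin(th))
E
```

```text
[301.88 237.93] [25.9 74.5] [507.6 -74.6]
[298.57 260.13] [8.1 8.5] [459.2 -68.3]
[300.61 246.28] [13.6 13.9] [489.3 -72.2]
[303.11 228.22] [10.6 10.7] [529.1 -77. ]
[304.65 215.24] [4.6 5. ] [558.1 -79.9]
((509.7961730957031, -74.74624633789062), (51.36894226074219, 131.64183044433594), 83.2151107788086)
-50 458.8414675230757 -68.66646314503335
-20 488.63658700923025 -72.16658525801334
20 528.3634129907697 -76.83341474198666
50 558.1585324769243 -80.33353685496665
```

Emit:
{"api": "jog_arm", "payload": {
  "deltas": [
    [[-0.02,0.02,0.3,0],[-0.02,0.02,0.7,0],[-0.02,0.02,1.0,0],[-0.02,0.02,1.0,0],[-0.02,0.02,1.0,0]]
  ],
  "grip": 50
}}

```text
t: 21.85
eef_pos: [0.5333, 0.3431, 0.0607]
ee_rot: [3.141, 0.001, 3.025]
force: [0.9, 0.1, 0.5]
width: 0.0501
gripper_force: 0.0
```

Emit:
{"api": "jog_arm", "payload": {
  "deltas": [
    [[0.01,-0.02,0.3,0],[0.01,-0.02,0.6,0],[0.01,-0.02,0.72,0],[0.01,-0.02,0.72,0],[0.01,-0.02,0.72,0]]
  ]
}}

```text
t: 22.48
eef_pos: [0.5325, 0.3421, 0.0175]
ee_rot: [3.141, 0.001, 3.025]
force: [0.1, -0.0, -0.4]
width: 0.0503
gripper_force: 0.0
```

Emit:
{"api": "jog_arm", "payload": {
  "deltas": [
    [[0,0,0,0],[0,0,0,0],[0,0,0,0],[0,0,0,0],[0,0,0,0]]
  ],
  "grip": 25,
  "squeeze": 20
}}

```text
t: 23.1
eef_pos: [0.5323, 0.3419, 0.0173]
ee_rot: [3.141, 0.0, 3.025]
force: [-0.4, -0.2, 2.9]
width: 0.0288
gripper_force: 20.0
```

Emit:
{"api": "jog_arm", "payload": {
  "deltas": [
    [[0,0,-0.6,0],[0,0,-1.4,0],[0,0,-1.8,0],[0,0,-1.8,0]]
  ]
}}

```text
t: 23.6
eef_pos: [0.533, 0.3427, 0.1273]
ee_rot: [3.138, 0.002, 3.025]
force: [0.0, 0.7, -1.0]
width: 0.0291
gripper_force: 20.0
```

```bash
python3 - <<'E'
from h import *
go(489.1,-72.2,105,-186.7)
E
```

```text
t 23.6 deltas [-0.075 -6.954  0.348] turn 0.008 q [ 0.88  0.37 -0.22  0.   -0.98 -2.57] F [ 0.   0.7 -1. ] w 29.1
```

Emit:
{"api": "jog_arm", "payload": {
  "deltas": [
    [[0,-0.9,0,0],[0,-1.8,0,0],[0,-2.7,0,0],[0,-3.6,0,0],[0,-4.5,0,0],[0,-5.4,0,0],[-0.05,-6.2,0,0],[-0.075,-6.95,0.1,0]]
  ]
}}

```text
t: 24.6
eef_pos: [0.4875, -0.0745, 0.1184]
ee_rot: [3.142, -0.001, 3.025]
force: [0.6, 0.5, -0.5]
width: 0.029
gripper_force: 20.0
```

Emit:
{"api": "jog_arm", "payload": {
  "deltas": [
    [[0,0,0,0],[0,0,0,0]]
  ]
}}

```text
t: 24.85
eef_pos: [0.4877, -0.0731, 0.1183]
ee_rot: [-3.141, -0.001, 3.024]
force: [0.2, -0.2, -0.6]
width: 0.0291
gripper_force: 20.0
```

```bash
python3 - <<'E'
from h import *
go(489.1,-72.2,90,-186.7)
f=grab('top','top8'); g=grab('side','side8')
a=cv2.resize(f['img'][190:290,260:350],None,fx=5,fy=5,interpolation=2)
b=cv2.resize(g['img'][160:240,260:350],None,fx=4,fy=4,interpolation=2)
c=np.zeros((500,800,3),np.uint8);c[:,:450]=a[:,:];c[:320,450:800]=b[:,:350]
cv2.imwrite('pics/t8.png',cv2.cvtColor(c,4))
E
```

```text
t 24.85 deltas [-0.021  0.017  0.472] turn -0.006 q [ 0.25  0.16 -0.53 -0.   -0.88 -1.94] F [ 0.2 -0.2 -0.6] w 29.1
```

View pics/t8.png

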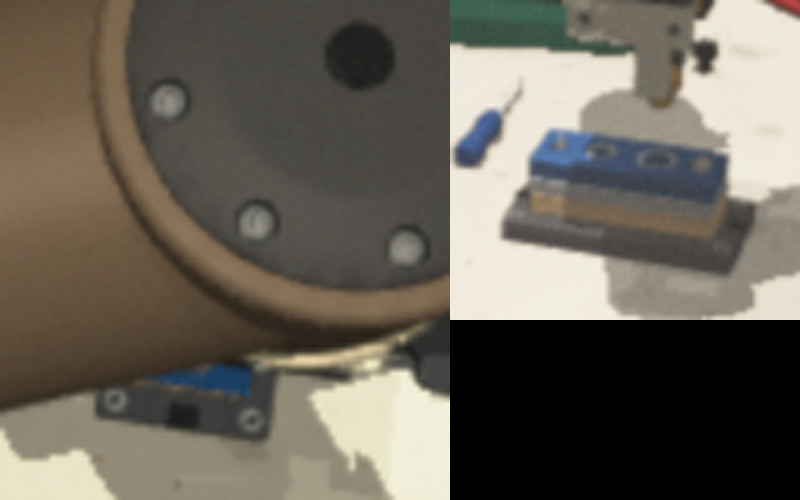

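The bush hangs upright over the plate, and all layers are flat. That was the 14th picture, so from here I go by numbers only.

Emit:
{"api": "jog_arm", "payload": {
  "deltas": [
    [[-0.02,0.017,0.3,0],[-0.02,0.017,0.6,0],[-0.02,0.017,0.6,0],[-0.02,0.017,0.6,0]]
  ]
}}

```text
t: 25.45
eef_pos: [0.49, -0.0714, 0.0835]
ee_rot: [-3.142, 0.001, 3.026]
force: [-0.1, -0.7, -1.5]
width: 0.0291
gripper_force: 20.0
```

```bash
python3 - <<'E'
from h import *
go(489.1,-72.2,74,-186.7)
E
```

```text
t 25.45 deltas [ 0.013 -0.014  0.159] turn 0.021 q [ 0.25  0.21 -0.57  0.   -0.79 -1.94] F [-0.1 -0.7 -1.5] w 29.1
```

Emit:
{"api": "jog_arm", "payload": {
  "deltas": [
    [[0.013,-0.014,0.05,0],[0.013,-0.014,0.1,0],[0.013,-0.014,0.14,0],[0.013,-0.014,0.17,0],[0.013,-0.014,0.17,0]]
  ]
}}

```text
t: 26.08
eef_pos: [0.4885, -0.0728, 0.0726]
ee_rot: [-3.141, -0.0, 3.025]
force: [-0.5, 0.7, -1.1]
width: 0.0289
gripper_force: 20.0
```

Emit:
{"api": "jog_arm", "payload": {
  "deltas": [
    [[0,0,0.06,0],[0,0,0.11,0],[0,0,0.15,0],[0,0,0.15,0]]
  ]
}}

```text
t: 26.58
eef_pos: [0.4885, -0.0728, 0.0636]
ee_rot: [-3.141, -0.0, 3.025]
force: [-0.3, -0.2, -0.4]
width: 0.0292
gripper_force: 20.0
```

Emit:
{"api": "jog_arm", "payload": {
  "deltas": [
    [[0,0,0,0],[0,0,0,0],[0,0,0,0],[0,0,0,0]]
  ],
  "grip": 46
}}

```text
t: 27.08
eef_pos: [0.4886, -0.0728, 0.0639]
ee_rot: [3.142, 0.0, 3.025]
force: [-0.2, 0.4, -0.0]
width: 0.0464
gripper_force: 0.0
```

Emit:
{"api": "jog_arm", "payload": {
  "deltas": [
    [[0,0,-0.4,0],[0,0,-1.0,0],[0,0,-1.2,0],[0,0,-1.2,0]]
  ]
}}

```text
t: 27.58
eef_pos: [0.489, -0.0727, 0.1364]
ee_rot: [3.141, 0.002, 3.025]
force: [-0.2, 0.2, 0.2]
width: 0.0458
gripper_force: 0.0
```

```bash
python3 - <<'E'
from h import *
go(485.6,-341.3,60,-186.7)
E
```

```text
t 27.57 deltas [-0.462 -4.454  1.271] turn 0.004 q [ 0.25  0.14 -0.51 -0.   -0.92 -1.94] F [-0.2  0.2  0.2] w 45.8
```

```bash
python3 - <<'E'
from h import *
t=load('top0.pkl');s=load('side0.pkl')
print('table',tri((t,s),((505,155),(277,107))))
for uv in ((428,232),(508,228),(474,228),(448,205)): print(uv,[np.round(onz(t,uv,z)[0],3) for z in (.02,.08)])
print('vise in side at z=.08, x=.54 y=-.42 ->',proj(s,[.54,-.42,.08]),'z=.02',proj(s,[.54,-.42,.02]))
go(485.6,-341.3,90,160)
E
```

```text
table [ 0.66061198 -0.44875303  0.19673309]
(428, 232) [array([ 0.533, -0.365,  0.02 ]), array([ 0.526, -0.342,  0.08 ])]
(508, 228) [array([ 0.548, -0.548,  0.02 ]), array([ 0.539, -0.513,  0.08 ])]
(474, 228) [array([ 0.546, -0.47 ,  0.02 ]), array([ 0.537, -0.44 ,  0.08 ])]
(448, 205) [array([ 0.598, -0.414,  0.02 ]), array([ 0.586, -0.387,  0.08 ])]
vise in side at z=.08, x=.54 y=-.42 -> [[310.36806115 145.09890308]] z=.02 [[309.90866849 161.47793171]]
t 27.57 deltas [-0.463 -4.454  0.771] turn 2.664 q [ 0.25  0.14 -0.51 -0.   -0.92 -1.94] F [-0.2  0.2  0.2] w 45.8
```

Emit:
{"api": "jog_arm", "payload": {
  "deltas": [
    [[-0.3,-0.85,0,0.5],[-0.4,-1.7,0,1.0],[-0.46,-2.5,0,1.6],[-0.46,-3.3,0,2.2],[-0.46,-4.0,0.2,2.66],[-0.46,-4.45,0.5,2.66],[-0.46,-4.45,0.77,2.66],[-0.46,-4.45,0.77,2.66]]
  ],
  "grip": 42
}}

```text
t: 28.58
eef_pos: [0.4834, -0.3404, 0.0871]
ee_rot: [3.141, -0.005, 2.792]
force: [0.3, 0.5, 0.6]
width: 0.0418
gripper_force: 0.0
```

Emit:
{"api": "jog_arm", "payload": {
  "deltas": [
    [[0,0,0,0],[0,0,0,0]]
  ]
}}

```text
t: 28.82
eef_pos: [0.4857, -0.3406, 0.0904]
ee_rot: [-3.142, 0.001, 2.794]
force: [0.4, -0.3, 1.2]
width: 0.0421
gripper_force: 0.0
```

```bash
python3 - <<'E'
from h import *
go(485.6,-341.3,45,160)
E
```

```text
t 28.82 deltas [-0.    -0.011  0.757] turn 0.02 q [-0.28  0.35 -0.35  0.   -0.88 -1.64] F [ 0.4 -0.3  1.2] w 42.1
```

Emit:
{"api": "jog_arm", "payload": {
  "deltas": [
    [[0,-0.01,0.4,0],[0,-0.01,0.8,0],[0,-0.01,1.1,0],[0,-0.01,1.21,0],[0,-0.01,1.21,0],[0,-0.01,1.21,0]]
  ]
}}

```text
t: 29.58
eef_pos: [0.4855, -0.3419, 0.018]
ee_rot: [-3.142, 0.002, 2.793]
force: [-0.4, 0.2, 0.5]
width: 0.0419
gripper_force: 0.0
```

Emit:
{"api": "jog_arm", "payload": {
  "deltas": [
    [[0,0,0,0],[0,0,0,0],[0,0,0,0],[0,0,0,0],[0,0,0,0]]
  ],
  "grip": 17,
  "squeeze": 20
}}

```text
t: 30.2
eef_pos: [0.485, -0.3418, 0.0172]
ee_rot: [-3.142, 0.0, 2.793]
force: [-0.4, 0.2, 2.8]
width: 0.0209
gripper_force: 20.0
```

Emit:
{"api": "jog_arm", "payload": {
  "deltas": [
    [[0,0,-0.6,0],[0,0,-1.3,0],[0,0,-1.8,0],[0,0,-1.8,0],[0,0,-1.8,0]]
  ]
}}

```text
t: 30.82
eef_pos: [0.4843, -0.3415, 0.1244]
ee_rot: [3.141, -0.001, 2.793]
force: [-0.2, 0.8, -0.5]
width: 0.0206
gripper_force: 20.0
```

```bash
python3 - <<'E'
from h import *
go(528.9,-77,110,-186.7)
E
```

```text
t 30.82 deltas [0.808 4.396 0.243] turn -2.658 q [-0.28  0.31 -0.31 -0.   -0.95 -1.63] F [-0.2  0.8 -0.5] w 20.6
```

Emit:
{"api": "jog_arm", "payload": {
  "deltas": [
    [[0.15,0.85,0,-0.4],[0.3,1.7,0,-0.9],[0.45,2.5,0,-1.4],[0.6,3.3,0,-2.0],[0.75,4.0,0,-2.66],[0.81,4.4,0,-2.66],[0.81,4.4,0.2,-2.66],[0.81,4.4,0.2,-2.66]]
  ]
}}

```text
t: 31.82
eef_pos: [0.5278, -0.0774, 0.111]
ee_rot: [-3.141, -0.004, 3.025]
force: [-0.1, -0.6, 0.8]
width: 0.0209
gripper_force: 20.0
```

Emit:
{"api": "jog_arm", "payload": {
  "deltas": [
    [[0,0,0,0],[0,0,0,0]]
  ]
}}

```text
t: 32.08
eef_pos: [0.5292, -0.0778, 0.113]
ee_rot: [-3.141, -0.0, 3.024]
force: [0.2, 0.6, 0.2]
width: 0.0209
gripper_force: 20.0
```

```bash
python3 - <<'E'
from h import *
go(528.5,-77,83,-186.7)
E
```

```text
t 32.08 deltas [0.014 0.011 0.501] turn -0.007 q [ 0.22  0.23 -0.45  0.   -0.89 -1.91] F [0.2 0.6 0.2] w 20.9
```

Emit:
{"api": "jog_arm", "payload": {
  "deltas": [
    [[0.01,0.01,0.2,0],[0.01,0.01,0.4,0],[0.01,0.01,0.5,0],[0.01,0.01,0.5,0],[0.01,0.01,0.5,0]]
  ]
}}

```text
t: 32.7
eef_pos: [0.529, -0.0763, 0.0831]
ee_rot: [-3.142, 0.0, 3.025]
force: [-0.4, -0.2, -0.7]
width: 0.0211
gripper_force: 20.0
```

```bash
python3 - <<'E'
from h import *
go(528.5,-77,73,-186.7)
E
```

```text
t 32.7 deltas [ 0.007 -0.013  0.169] turn 0.009 q [ 0.22  0.27 -0.48  0.   -0.82 -1.91] F [-0.4 -0.2 -0.7] w 21.1
```

Emit:
{"api": "jog_arm", "payload": {
  "deltas": [
    [[0.007,-0.013,0.05,0],[0.007,-0.013,0.1,0],[0.007,-0.013,0.14,0],[0.007,-0.013,0.17,0],[0.007,-0.013,0.17,0]]
  ]
}}

```text
t: 33.33
eef_pos: [0.5282, -0.0771, 0.0726]
ee_rot: [-3.142, -0.0, 3.025]
force: [-0.0, 0.0, 0.0]
width: 0.0213
gripper_force: 20.0
```

Inside the bore with no force. Lower fully and release.

Emit:
{"api": "jog_arm", "payload": {
  "deltas": [
    [[0,0,0.06,0],[0,0,0.11,0],[0,0,0.15,0],[0,0,0.15,0]]
  ]
}}

```text
t: 33.83
eef_pos: [0.5282, -0.0771, 0.0637]
ee_rot: [-3.141, -0.0, 3.025]
force: [-0.2, 0.4, -0.0]
width: 0.0211
gripper_force: 20.0
```

Emit:
{"api": "jog_arm", "payload": {
  "deltas": [
    [[0,0,0,0],[0,0,0,0],[0,0,0,0],[0,0,0,0]]
  ],
  "grip": 42
}}

```text
t: 34.33
eef_pos: [0.5283, -0.0771, 0.0639]
ee_rot: [3.142, 0.0, 3.025]
force: [0.4, 0.5, 0.5]
width: 0.0415
gripper_force: 0.0
```

Emit:
{"api": "jog_arm", "payload": {
  "deltas": [
    [[0,0,-0.4,0],[0,0,-1.0,0],[0,0,-1.5,0],[0,-0.9,-2.0,0],[0,-1.8,-2.0,0],[0,-2.7,-2.0,0],[0,-3.5,-2.0,0],[0,-3.5,-2.0,0]]
  ]
}}

```text
t: 35.33
eef_pos: [0.503, -0.2884, 0.1834]
ee_rot: [-3.141, -0.001, 3.021]
force: [0.2, 0.7, -0.2]
width: 0.0419
gripper_force: 0.0
```

```bash
python3 - <<'E'
from h import *
f=grab('side','side9')
go(300,-600,225,-156)
k=6;x0,y0=270,165;img=cv2.resize(f['img'][y0:235,x0:350],None,fx=k,fy=k,interpolation=2)
# expected head-top centres (z=.072) and colours there
for n,x in (('brass',-.02),('black',.02)):
    th=np.radians(-6.7);p=np.array([.5088+x*np.cos(th),-.0745+x*np.sin(th),.066])
    u=proj(f,p)[0];print(n,u)
hsv=cv2.cvtColor(f['img'],cv2.COLOR_RGB2HSV).astype(int);H,S,V=[hsv[...,i] for i in range(3)]
for n,m in (('brass',(S>70)&(H<30)),('black',(V<60))):
    w=np.zeros(m.shape,np.uint8);w[180:202,290:325]=m[180:202,290:325]
    c,l,st,ce=cv2.connectedComponentsWithStats(w);print(n,[(list(map(int,a)),np.round(b,1)) for a,b in zip(st[1:],ce[1:]) if a[4]>8])
E
```

```text
t 35.38 deltas [ 2.742 -5.583 -0.692] turn -6.167 q [-0.18  0.24 -0.27 -0.   -1.07 -1.51] F [0.4 0.2 0.2] w 42.2
brass [311.1801308  197.48858667]
black [297.05303343 195.47342785]
brass [([307, 194, 10, 8, 68], array([311.5, 197.3]))]
black [([295, 194, 6, 4, 16], array([297.2, 195.9]))]
```

```bash
python3 -c "
from station import arm
print(arm.job_done())"
```

```text
the job is handed in; nothing more can be done
None
```

The jig is made up: backing board, workpiece and drill plate are stacked on the pins with both bushes in their bores, and I handed it in at about 35 s of the 109 s allowed. The final side image put both bush heads within half a pixel of where they should sit, but the hand-in returned no verdict.

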